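# Point out the steps of a food temperature check

## Robot

A 6-joint arm with a two-finger parallel gripper is mounted at the origin on a cart in front of the work surface, level with it; the furniture and walls round the work are solid. World frame = base frame: x ahead of the robot, y to its left, z up, the work surface at z = 0. Lengths are in m, angles in rad, forces in N, time in s.
With the tool pointing down it reaches from about 0.25 to 0.8 m from the base axis. Payload 8.5 kg.
Tool frame: the origin (TCP) lies midway between the tips of the shut fingers; the grasp point (between the pads) lies behind it (pinch_z is the z of the grasp point in the tool frame, in m); z points along the fingers, y is the line along which they close (so a half turn about z gives the same grasp; the last joint's range is limited). The gripper opens to 85 mm and grips with 20 to 120 N. Pads are 22 mm wide; open, the fingers measure 114 mm over their backs; the gripper's body (76 mm by 85 mm) begins 54 mm behind the grasp point. The pads swing forward as they close: fully open they stand 13 mm farther back than shut.
Start: joints at [-1.182, 0.238, -0.013, 1.319, 0, 1.571], TCP at [0.199, -0.486, 0.231] pointing down, gripper open.
Joint ranges: [-2.66, 2.66], [-1.03, 1.9], [-1.14, 1.46], [-1.82, 2.27], [-1.45, 1.34], [-3.14, 3.14]. Speed limits (rad/s): [2.22, 2.22, 2.79, 3.14, 3.14, 3.14].

## Interface

Orientations are given as a unit quaternion [x, y, z, w].
In Python, from bench import * gives the robot as it stands.
- The arm moves only by the tool carry_out, never from a script. Its argument "plan" is a list that holds one entry, the list of rows, each a list of 7 numbers: the shift along the tool's x, y, z in m, then the turn, a rotation vector about the tool's x, y, z in degrees, then the opening, from -1 (shut) to 1 (fully open). A call has 1 to 12 rows; each row shifts and turns the commanded pose from where the row before left it, along the tool's axes as they then stand; what a row does not reach is not made up. A row lasts 1/10 s, in which the tool goes at most 50 mm and 8.59 degrees, less where a joint would pass 70% of its speed; a pose out of reach is approached as far as the arm can. A call with a gripper value outside its range is refused whole. The fingers move at their own pace and stop on an object; "newtons" is the grip in N (left out, the last holds). Time passes only in rows, so rows that do not move let the fingers close. It gives the time, the measured TCP pose, the force, the opening and the grip force at its end, in the units of the state.
- get_obs(): the state, without advancing time (a new reading comes with each control period).
- camera(name): name is "scene" or "top" or "wrist"; returns a dict with "frame" (420x560x3 uint8, red, green, blue), "fx", "fy", "cx", "cy" (pixels), "k1" (the pictures are not rectified: a ray, as slopes to the right and down, at radius r is drawn at 1 + k1 r^2 times it, then the intrinsics apply), "origin" and "rotation" of the camera in the world; the wrist camera has in their place "T_tool_cam" (4x4, takes a point from camera to tool coordinates, whose origin is the TCP and whose axes are the flange's). Camera axes: x right, y down, z forward; pixel columns grow to the right and rows downward; lengths in m; the calibration is good to about 2 mm. A picture is of the moment at which its call begins: read the wrist's pose just before it. There is no depth.
- hand_in(): hands the job in; it is judged then, once.
The state is a dict: "clock": time; "q": joint angles; "joint_velocities": joint speeds; "effort": joint torques, N m; "position": TCP position; "tool_rot": TCP orientation; "force": force on the tool from outside, world axes, zero at the start; "wrist_torque": the same for the moment, N m; "width": finger opening in m; "gripper_force": force on a finger pad.
Only numpy, scipy, OpenCV 4.12 (cv2) and the standard library are available. Lean on these libraries where they do the work, as an engineer would, in place of code of your own. Each camera call takes 0.05 s, during which the arm holds its last target. There are 200 camera calls.

## Task

On the open bench in front of the grill, show a trainee, in order, the three things needed for a food temperature check by pointing down at each with the fingertips a few centimetres above its middle: first the round dial of the probe thermometer, then the deep steel container that stands open, and last the kitchen timer. Keep the fingertips there for a good second each time, and finish while still pointing at the timer. Touch nothing at all, and on the way do not bring the fingertips down over the lidded container or the small shallow one.

Things in the scene. Friction and masses are not known exactly. Their poses are not given: they have to be found in the camera images.
- probe_dial (a point): Centre of the upper face of the round dial of the probe thermometer, 15 mm above the bench. The thermometer lies flat along the middle of a thin black rubber mat (66 x 204 x 4 mm, fixed to the bench): a pale dial 46 mm across and 11 mm thick, with a thin steel stem that runs 165 mm from the dial centre along this frame's -y. z is up.
- open_pan_mouth (a point): Centre of the open mouth, at rim height, of the deep open steel container, 162 x 176 mm (x, y) and 100 mm high: no lid, the same outline as the lidded one. z is up.
- timer_top (a point): Top centre of the mechanical kitchen timer: a white round body 68 mm across with a stepped dial on it, 50 mm high in all. z is up.
- lidded_pan_top (a point): Top centre of the bar handle on the lid of the lidded steel container, 125 mm above the bench. Container 164 x 178 mm, lid's flat top at 108 mm. To be left alone. z is up.
- shallow_pan_mouth (a point): Centre of the open mouth, at rim height, of the small shallow steel container, 108 x 176 mm and 65 mm high. To be left alone. z is up.
- grill_front (a point): Point on the bench top straight below the foremost part (the handle) of the tall fixed grill, 740 mm wide, that stands across the back of the bench. From 250 mm above the bench upward the grill reaches forward to this x over 370 mm either side of this y, so the wrist must stay nearer the robot than that there. The spare containers and the spare timer at the back, under and beside it, are not part of the job.
- plug: Black rubber sink plug, 54 mm across and 28 mm high, a bystander. Origin at the centre of its underside.
- spice_jar: Spice jar, 45 mm across and 106 mm high, a bystander. Origin at the centre of its underside.
Mind the look-alikes: they are no part of the job. Leave any orange or yellow look-alike of the part that bears timer_top alone.

How it is judged:
On the way, in this order (a step that is already met when the one before it is completed fails the run):
1. the fingertips dwell for a second just above the thermometer's dial (horizontal distance between the grasp point and probe_dial below 0.03 m and z of the grasp point in the frame of probe_dial between 0.02 and 0.11 m), for 1 s.
2. then they dwell for a second just above the mouth of the deep open container (horizontal distance between the grasp point and open_pan_mouth below 0.045 m and z of the grasp point in the frame of open_pan_mouth between 0.01 and 0.11 m), for 1 s.
At the end, for the whole second after the job is handed in: The hand still points at the timer: the grasp point is within 30 mm of the timer's axis and 20 to 110 mm above its top, through the last second; every listed loose thing is within 10 mm of where it started (horizontal distance between the grasp point and timer_top below 0.03 m and z of the grasp point in the frame of timer_top between 0.02 and 0.11 m and distance of each of open_pan_mouth, lidded_pan_top, shallow_pan_mouth, probe_dial, timer_top, plug, spice_jar from where it was at the start of the episode below 0.01 m); the robot touches nothing.
It fails at once if the robot touches something (more than 1 N) (contact force between any of the fingers, the arm and anything else above 1 N).
It fails at once if a loose thing is moved by more than 10 mm (distance of any of open_pan_mouth, lidded_pan_top, shallow_pan_mouth, probe_dial, timer_top, plug, spice_jar from where it was at the start of the episode above 0.01 m).
It fails at once if the fingertips are brought down over the middle of the lidded container (horizontal distance between the grasp point and lidded_pan_top below 0.035 m and z of the grasp point in the frame of lidded_pan_top between -0.2 and 0.08 m).
It fails at once if the fingertips are brought down over the middle of the small shallow container (horizontal distance between the grasp point and shallow_pan_mouth below 0.035 m and z of the grasp point in the frame of shallow_pan_mouth between -0.2 and 0.08 m).
It also fails if it takes over 64 s, if anything falls off the work surface, if the arm or the gripper's body presses on something with over 40 N, if the wrist force passes 120 N, or if a joint passes its speed limit or range.

## Working session

There is one attempt and no reset: what is moved stays moved. The work goes in short steps, Python scripts to look and compute and a tool call to move; the robot and the scene stay as the last step left them, time stands still between calls to the robot, and variables do not carry over. Pictures are saved under pics/ and viewed, at most 10 in all, crops included, and the job is handed in when it is done.

Besides the shell and the picture viewer there is one more tool, called after "Emit:" as name(argument=value, ...) on one line, values as JSON. carry_out: Moves the arm, as the interface text tells. Its arguments: {"type":"object","properties":{"plan":{"type":"array"},"newtons":{"type":"number"}},"required":["plan"]}

```bash
mkdir -p pics
cat > h.py <<'E'
from bench import *
import numpy as np, cv2, pickle
def snap(n):
    c=camera(n); cv2.imwrite(f'pics/{n}.png',c['frame'][:,:,::-1]); pickle.dump(c,open(f'{n}.pkl','wb')); return c
def pix2w(c,u,v,z):
    K=np.array([[c['fx'],0,c['cx']],[0,c['fy'],c['cy']],[0,0,1.]])
    p=cv2.undistortPoints(np.array([[[u,v]]],float),K,np.array([c['k1'],0,0,0.]))[0,0]
    d=np.array(c['rotation'])@np.array([p[0],p[1],1]); o=np.array(c['origin'])
    return o+d*(z-o[2])/d[2]
E
python3 - <<'E'
from h import *
for n in('scene','top'):
    c=snap(n); print(n,c['origin'],np.round(c['rotation'],3),c['fx'],c['k1'])
o=get_obs(); print(o['clock'],o['position'],o['tool_rot'],o['width']); import bench; print([k for k in dir(bench) if not k.startswith('__')]); print(globals().get('pinch_z'))
E
```

```text
scene [ 0.9690566  -1.99640493  0.88552066] [ 0.831  0.093 -0.07  -0.544] 509.036352868346 -0.09922246962950351
top [ 0.2699506  -0.21136186  1.54474733] [-0.702  0.708 -0.062  0.051] 459.1893430366504 -0.13012544697818437
0.1 [ 0.19887644 -0.4854738   0.23075085] [ 9.81161696e-01  1.93187268e-01 -1.22528025e-04 -6.25781374e-04] 0.08549793313295558
['MotionError', 'camera', 'get_obs', 'hand_in', 'pinch_z']
-0.0187
```

View pics/top.png

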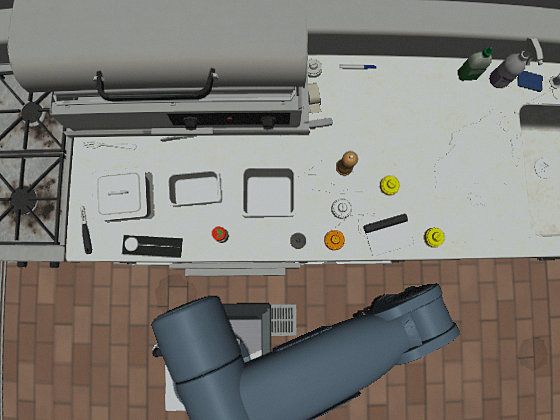

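View pics/scene.png

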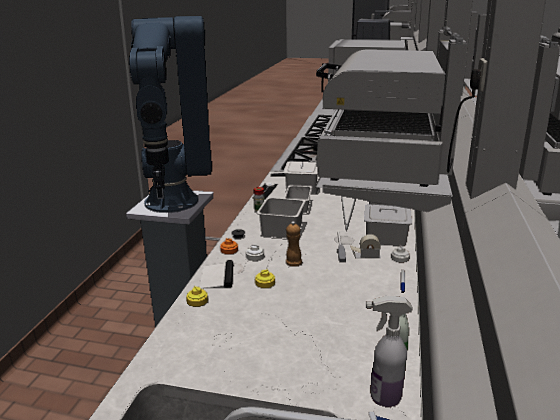

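The top view shows:
- **Dial:** pale dial on the black mat at (131,243).
- **Containers:** lidded at (122,195), small shallow at (195,189), deep open at (269,192).
- **Timers:** white at (341,208). The look-alikes are orange (334,240), yellow (390,185) and (434,237), and a white spare at the back (314,67). The white one on the open bench fits the description.
- **Bystanders:** red-topped jar (220,234), plug (298,240), pepper mill (347,162).

I'll confirm these in an enlarged crop.

```bash
python3 - <<'E'
from h import *
from scipy.spatial.transform import Rotation as R
s=open('h.py').read().replace("np.array(c['rotation'])@","R.from_quat(c['rotation']).as_matrix()@").replace("import numpy","from scipy.spatial.transform import Rotation as R\nimport numpy",1)
open('h.py','w').write(s)
c=pickle.load(open('top.pkl','rb'))
im=c['frame'][150:270,70:390,::-1]
cv2.imwrite('pics/crop.png',cv2.resize(im,(800,300),interpolation=cv2.INTER_CUBIC))
E
python3 - <<'E'
from h import *
c=pickle.load(open('top.pkl','rb'))
for n,u,v,z in[('dial',131,243,.015),('open',269,192,.1),('timer',341,208,.05),('lid',119,193,.125),('shallow',195,189,.065),('plug',298,240,.028),('jar',220,234,.106),('mill',347,155,.2),('grillhandle',157,98,.3),('deepcorner',246,169,.1),('deepcorner2',293,214,.1)]:
    print(n,np.round(pix2w(c,u,v,z),3))
E
```

```text
dial [0.401 0.276 0.015]
open [ 0.556 -0.191  0.1  ]
timer [ 0.51  -0.429  0.05 ]
lid [0.551 0.287 0.125]
shallow [0.574 0.053 0.065]
plug [ 0.407 -0.286  0.028]
jar [ 0.421 -0.036  0.106]
mill [ 0.649 -0.43   0.2  ]
grillhandle [0.796 0.13  0.3  ]
deepcorner [ 0.632 -0.117  0.1  ]
deepcorner2 [ 0.484 -0.267  0.1  ]
```

View pics/crop.png

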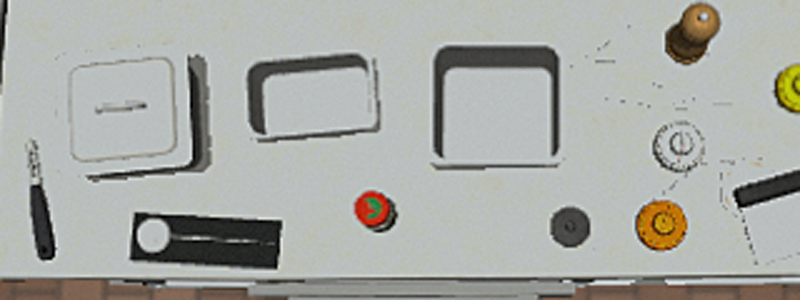

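The crop confirms the targets: the pale dial with its stem on the mat at crop (154,235), the deep open pan at (497,105), and the white timer at (681,144), clear of the orange and yellow ones. The tool's x axis is tangential (to the left) and its y axis is radial outward, so I'll swing about the base at height with the fingers shut.

Emit:
carry_out(plan=[[[0.02, -0.002, 0, 0, 0, -2.3, -1], [0.037, -0.003, 0, 0, 0, -4.25, -1], [0.037, -0.003, 0, 0, 0, -4.25, -1], [0.037, -0.003, 0, 0, 0, -4.25, -1], [0.037, -0.003, 0, 0, 0, -4.25, -1], [0.037, -0.003, 0, 0, 0, -4.25, -1], [0.037, -0.003, 0, 0, 0, -4.25, -1], [0.037, -0.003, 0, 0, 0, -4.25, -1], [0.037, -0.003, 0, 0, 0, -4.25, -1], [0.037, -0.003, 0, 0, 0, -4.25, -1], [0.037, -0.003, 0, 0, 0, -4.25, -1], [0.02, -0.002, 0, 0, 0, -2.3, -1]]])

```text
clock: 1.3
position: [0.4646, -0.1837, 0.2309]
tool_rot: [0.821, 0.571, 0.0, -0.0]
force: [0.1, 0.2, 0.4]
width: 0.0
gripper_force: 0.0
```

```bash
cat > to.py <<'E'
from h import *
import sys
x,y,z=map(float,sys.argv[1:4]); o=get_obs(); p=np.array(o['position']); M=R.from_quat(o['tool_rot']).as_matrix()
print('t',o['clock'],'p',np.round(p,4),'q',np.round(o['q'],3),'w',o['width'],'F',np.round(o['force'],1))
print('tool z',np.round(M[:,2],3),'shift in tool axes',np.round(M.T@([x,y,z]-p),4),'yaw turn deg',np.round(np.degrees(o['q'][0]-np.arctan2(y,x)),1))
g=p+M@[0,0,pinch_z]; print('grasp',np.round(g,4),'r,th',np.round([np.hypot(*p[:2]),np.degrees(np.arctan2(p[1],p[0]))],3))
E
python3 to.py .401 .275 .08
```

```text
t 1.3 p [ 0.4646 -0.1837  0.2309] q [-3.770e-01  1.950e-01 -7.100e-02  1.305e+00  1.000e-03  1.549e+00] w 1.7061172074323257e-05 F [0.1 0.2 0.4]
tool z [-0.001  0.001 -1.   ] shift in tool axes [ 0.4079 -0.2191  0.1513] yaw turn deg -56.0
grasp [ 0.4646 -0.1838  0.2496] r,th [  0.5   -21.578]
```

Emit:
carry_out(plan=[[[0.037, -0.002, 0, 0, 0, -4.3, -1], [0.037, -0.002, 0, 0, 0, -4.3, -1], [0.037, -0.002, 0, 0, 0, -4.3, -1], [0.037, -0.002, 0, 0, 0, -4.3, -1], [0.037, -0.002, 0, 0, 0, -4.3, -1], [0.037, -0.002, 0, 0, 0, -4.3, -1], [0.037, -0.002, 0, 0, 0, -4.3, -1], [0.037, -0.002, 0, 0, 0, -4.3, -1], [0.037, -0.002, 0, 0, 0, -4.3, -1], [0.037, -0.002, 0, 0, 0, -4.3, -1], [0.037, -0.002, 0, 0, 0, -4.3, -1], [0.02, -0.001, 0, 0, 0, -2.3, -1]]])

```text
clock: 2.5
position: [0.4253, 0.2286, 0.231]
tool_rot: [0.506, 0.863, -0.0, -0.0]
force: [0.4, 0.2, 0.5]
width: -0.0001
gripper_force: 0.0
```

```bash
python3 to.py .401 .275 .08; python3 -c "
from h import *
c=snap('wrist'); print(np.round(c['T_tool_cam'],3))"
```

```text
t 2.5 p [0.4253 0.2286 0.231 ] q [ 4.930e-01  1.670e-01 -1.070e-01  1.298e+00  1.000e-03  1.553e+00] w -0.00010075304656898153 F [0.4 0.2 0.5]
tool z [-0.001  0.    -1.   ] shift in tool axes [0.0523 0.0015 0.151 ] yaw turn deg -6.2
grasp [0.4253 0.2286 0.2497] r,th [ 0.483 28.258]
[[ 0.    -0.957 -0.289  0.074]
 [ 1.     0.    -0.    -0.   ]
 [ 0.    -0.289  0.957 -0.143]
 [ 0.     0.     0.     1.   ]]
```

View pics/wrist.png

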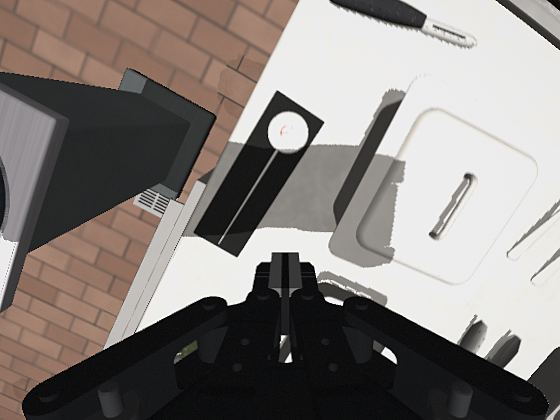

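The wrist view shows the dial at (288,131) on the mat, with the lidded container beside it at right (460,200). Before descending I'll check the dial position with this view.

```bash
cat >> h.py <<'E'
def wpix(c,u,v,z):
    o=get_obs(); T=np.eye(4); T[:3,:3]=R.from_quat(o['tool_rot']).as_matrix(); T[:3,3]=o['position']; W=T@np.array(c['T_tool_cam'])
    return pix2w(dict(c,origin=W[:3,3],rotation=R.from_matrix(W[:3,:3]).as_quat()),u,v,z)
E
python3 -c "
from h import *
c=pickle.load(open('wrist.pkl','rb')); print(wpix(c,288,131,.015),wpix(c,453,205,.125))"
```

```text
[0.39805693 0.28329658 0.015     ] [0.54693834 0.30290886 0.125     ]
```

The two views agree to within 8 mm, so I'll use (0.400, 0.280).

Emit:
carry_out(plan=[[[0.03, 0.001, 0, 0, 0, -3, -1], [0.028, 0.002, 0, 0, 0, -3, -1], [0, 0, 0.02, 0, 0, 0, -1], [0, 0, 0.035, 0, 0, 0, -1], [0, 0, 0.035, 0, 0, 0, -1], [0, 0, 0.03, 0, 0, 0, -1], [0, 0, 0.02, 0, 0, 0, -1], [0, 0, 0.01, 0, 0, 0, -1], [0, 0, 0, 0, 0, 0, -1], [0, 0, 0, 0, 0, 0, -1], [0, 0, 0, 0, 0, 0, -1], [0, 0, 0, 0, 0, 0, -1]]])

```text
clock: 3.75
position: [0.4004, 0.2785, 0.0823]
tool_rot: [0.462, 0.887, 0.001, 0.0]
force: [0.6, 0.1, -0.4]
width: 0.0002
gripper_force: 0.0
```

```bash
python3 to.py .4 .28 .08; python3 -c "
from h import *
c=camera('wrist'); cv2.imwrite('pics/wrist2.png',c['frame'][:,:,::-1]);pickle.dump(c,open('wrist.pkl','wb'))"
```

```text
t 3.75 p [0.4004 0.2785 0.0823] q [ 0.608  0.275 -0.37   0.924  0.     1.568] w 0.00022550051941507265 F [ 0.6  0.1 -0.4]
tool z [ 0.001  0.001 -1.   ] shift in tool axes [0.0014 0.0005 0.0023] yaw turn deg -0.2
grasp [0.4003 0.2785 0.101 ] r,th [ 0.488 34.827]
```

View pics/wrist2.png

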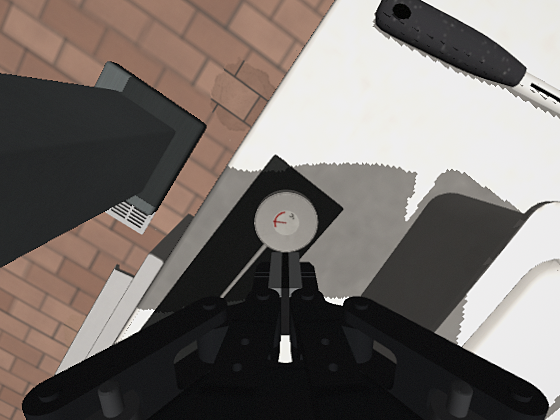

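```bash
python3 -c "
from h import *
c=pickle.load(open('wrist.pkl','rb')); print(wpix(c,286,221,.015))"
```

```text
[0.39950045 0.28085374 0.015     ]
```

Emit:
carry_out(plan=[[[0, 0, 0.01, 0, 0, 0, -1], [0, 0, 0, 0, 0, 0, -1], [0, 0, 0, 0, 0, 0, -1], [0, 0, 0, 0, 0, 0, -1], [0, 0, 0, 0, 0, 0, -1], [0, 0, 0, 0, 0, 0, -1], [0, 0, 0, 0, 0, 0, -1], [0, 0, 0, 0, 0, 0, -1], [0, 0, 0, 0, 0, 0, -1], [0, 0, 0, 0, 0, 0, -1], [0, 0, 0, 0, 0, 0, -1], [0, 0, 0, 0, 0, 0, -1]]])

```text
clock: 5.0
position: [0.3998, 0.2782, 0.0714]
tool_rot: [0.462, 0.887, 0.0, -0.0]
force: [0.1, 0.6, -0.1]
width: 0.0
gripper_force: 0.0
```

```bash
python3 to.py .556 -.191 .15
```

```text
t 5.0 p [0.3998 0.2782 0.0714] q [ 0.608  0.286 -0.386  0.898  0.     1.568] w 2.1506932404444978e-05 F [ 0.1  0.6 -0.1]
tool z [-0.  0. -1.] shift in tool axes [-0.474  -0.1409 -0.0787] yaw turn deg 53.8
grasp [0.3998 0.2782 0.0901] r,th [ 0.487 34.829]
```

In the wrist view the dial is at (286,221), which works out 3 mm from the fingertips, and they have been there well over a second. Next I'll rise and swing to the open pan.

Emit:
carry_out(plan=[[[0, 0, -0.03, 0, 0, 0, -1], [0, 0, -0.04, 0, 0, 0, -1], [0, 0, -0.04, 0, 0, 0, -1], [0, 0, -0.04, 0, 0, 0, -1], [0, 0, -0.02, 0, 0, 0, -1], [-0.02, -0.001, 0, 0, 0, 2.4, -1], [-0.035, -0.001, 0, 0, 0, 4.1, -1], [-0.035, -0.001, 0, 0, 0, 4.1, -1], [-0.035, -0.001, 0, 0, 0, 4.1, -1], [-0.035, -0.001, 0, 0, 0, 4.1, -1], [-0.035, -0.001, 0, 0, 0, 4.1, -1], [-0.035, -0.001, 0, 0, 0, 4.1, -1]]])

```text
clock: 6.2
position: [0.4845, 0.0648, 0.2413]
tool_rot: [0.657, 0.754, 0.0, 0.0]
force: [1.4, -0.4, -0.4]
width: 0.0
gripper_force: 0.0
```

Emit:
carry_out(plan=[[[-0.035, -0.001, 0, 0, 0, 4.1, -1], [-0.035, -0.001, 0, 0, 0, 4.1, -1], [-0.035, -0.001, 0, 0, 0, 4.1, -1], [-0.035, -0.001, 0, 0, 0, 4.1, -1], [-0.035, -0.001, 0, 0, 0, 4.1, -1], [-0.035, -0.001, 0, 0, 0, 4.1, -1], [-0.02, -0.001, 0, 0, 0, 2.3, -1], [0, 0, 0, 0, 0, 0, -1]]])

```text
clock: 7.0
position: [0.4625, -0.1628, 0.2412]
tool_rot: [0.815, 0.58, -0.0, 0.0]
force: [0.3, 0.1, 0.6]
width: -0.0002
gripper_force: 0.0
```

```bash
python3 to.py .556 -.191 .15; python3 -c "
from h import *
c=camera('wrist'); cv2.imwrite('pics/wrist3.png',c['frame'][:,:,::-1]);pickle.dump(c,open('wrist.pkl','wb'))"
```

```text
t 7.0 p [ 0.4625 -0.1628  0.2412] q [-0.338  0.175 -0.07   1.326 -0.     1.567] w -0.00021024098748169515 F [0.3 0.1 0.6]
tool z [-0. -0. -1.] shift in tool axes [0.0041 0.0976 0.0912] yaw turn deg -0.4
grasp [ 0.4625 -0.1628  0.2599] r,th [  0.49  -19.391]
```

View pics/wrist3.png

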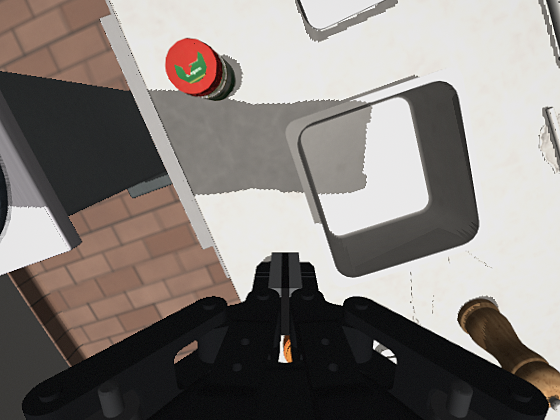

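The wrist view shows the open pan with rim corners near (290,120), (450,82), (479,238) and (345,276), so its middle is around (391,179). The jar is at (193,67) and the mill at lower right.

```bash
python3 -c "
from h import *
c=pickle.load(open('wrist.pkl','rb'))
P=np.array([wpix(c,u,v,.1) for u,v in [(290,120),(450,82),(479,238),(345,276)]]);print(P,P.mean(0))"
```

```text
[[ 0.49036415 -0.09538982  0.1       ]
 [ 0.63274034 -0.10954593  0.1       ]
 [ 0.63415682 -0.26423196  0.1       ]
 [ 0.49437556 -0.26014611  0.1       ]] [ 0.56290922 -0.18232845  0.1       ]
```

Emit:
carry_out(plan=[[[0.001, 0.02, 0, 0, 0, 0, -1], [0.001, 0.035, 0, 0, 0, 0, -1], [0.002, 0.03, 0, 0, 0, 0, -1], [0, 0.013, 0, 0, 0, 0, -1], [0, 0, 0, 0, 0, 0, -1]]])

```text
clock: 7.55
position: [0.5589, -0.1879, 0.2403]
tool_rot: [0.813, 0.582, -0.0, -0.0]
force: [0.8, 0.1, 0.2]
width: -0.0001
gripper_force: 0.0
```

Both estimates of the pan's middle lie within 8 mm of the hand, so I'll descend to 50 mm above the rim and dwell.

Emit:
carry_out(plan=[[[0, 0, 0.02, 0, 0, 0, -1], [0, 0, 0.035, 0, 0, 0, -1], [0, 0, 0.025, 0, 0, 0, -1], [0, 0, 0.01, 0, 0, 0, -1], [0, 0, 0, 0, 0, 0, -1], [0, 0, 0, 0, 0, 0, -1], [0, 0, 0, 0, 0, 0, -1], [0, 0, 0, 0, 0, 0, -1], [0, 0, 0, 0, 0, 0, -1], [0, 0, 0, 0, 0, 0, -1], [0, 0, 0, 0, 0, 0, -1], [0, 0, 0, 0, 0, 0, -1]]])

```text
clock: 8.75
position: [0.5572, -0.1888, 0.1513]
tool_rot: [0.814, 0.581, -0.0, -0.0]
force: [0.8, 0.3, 0.8]
width: -0.0004
gripper_force: 0.0
```

Emit:
carry_out(plan=[[[0, 0, 0, 0, 0, 0, -1], [0, 0, 0, 0, 0, 0, -1], [0, 0, 0, 0, 0, 0, -1], [0, 0, 0, 0, 0, 0, -1], [0, 0, 0, 0, 0, 0, -1], [0, 0, 0, 0, 0, 0, -1]]])

```text
clock: 9.35
position: [0.5572, -0.1888, 0.1513]
tool_rot: [0.814, 0.581, 0.0, -0.0]
force: [0.3, 0.3, -0.4]
width: 0.0002
gripper_force: 0.0
```

```bash
python3 to.py .51 -.431 .1
```

```text
t 9.35 p [ 0.5572 -0.1888  0.1513] q [-0.327  0.381 -0.014  1.176  0.     1.574] w 0.0002110032433783253 F [ 0.3  0.3 -0.4]
tool z [-0.  0. -1.] shift in tool axes [-0.2444  0.0339  0.0512] yaw turn deg 21.5
grasp [ 0.5572 -0.1888  0.17  ] r,th [  0.588 -18.717]
```

Emit:
carry_out(plan=[[[0, 0, -0.03, 0, 0, 0, -1], [0, 0, -0.04, 0, 0, 0, -1], [0, 0, -0.02, 0, 0, 0, -1], [-0.02, -0.001, 0, 0, 0, 2, -1], [-0.037, -0.001, 0, 0, 0, 3.6, -1], [-0.037, -0.001, 0, 0, 0, 3.6, -1], [-0.037, -0.001, 0, 0, 0, 3.6, -1], [-0.037, -0.001, 0, 0, 0, 3.6, -1], [-0.037, -0.001, 0, 0, 0, 3.6, -1], [-0.015, -0.001, 0, 0, 0, 1.5, -1], [0, 0, 0, 0, 0, 0, -1]]])

```text
clock: 10.45
position: [0.4471, -0.3799, 0.2413]
tool_rot: [0.909, 0.418, -0.0, -0.0]
force: [0.9, -0.2, -0.5]
width: 0.0
gripper_force: 0.0
```

```bash
python3 to.py .51 -.431 .1; python3 -c "
from h import *
c=camera('wrist'); cv2.imwrite('pics/wrist4.png',c['frame'][:,:,::-1]);pickle.dump(c,open('wrist.pkl','wb'))"
```

```text
t 10.45 p [ 0.4471 -0.3799  0.2413] q [-0.704  0.343  0.161  1.389 -0.     1.575] w 3.750741538632617e-05 F [ 0.9 -0.2 -0.5]
tool z [-0.  0. -1.] shift in tool axes [0.0022 0.0811 0.1413] yaw turn deg -0.2
grasp [ 0.4471 -0.3799  0.26  ] r,th [  0.587 -40.355]
```

View pics/wrist4.png

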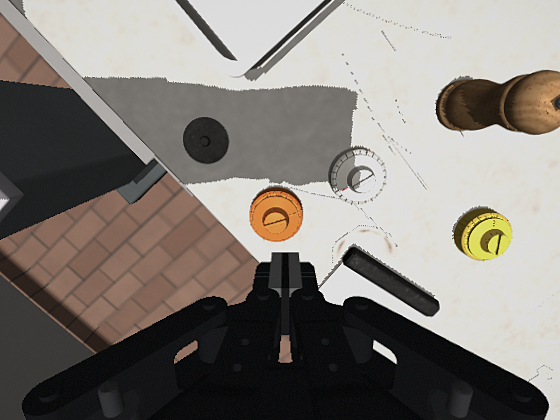

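The wrist view shows the white timer's knob at (362,180), the orange one at (276,215), a yellow one at (490,238), the plug at (206,140) and the mill base near (460,110).

```bash
python3 -c "
from h import *
c=pickle.load(open('wrist.pkl','rb'))
print(wpix(c,362,180,.05),wpix(c,462,107,0))"; python3 to.py .512 -.429 .1
```

```text
[ 0.51757308 -0.42812216  0.05      ] [ 0.66670188 -0.45043938  0.        ]
t 10.5 p [ 0.448  -0.3789  0.2413] q [-0.702  0.343  0.161  1.389  0.     1.575] w 5.226211574595142e-05 F [ 0.9 -0.1 -0.3]
tool z [ 0.  0. -1.] shift in tool axes [0.0034 0.0812 0.1413] yaw turn deg -0.3
grasp [ 0.448  -0.3789  0.26  ] r,th [  0.587 -40.225]
```

Emit:
carry_out(plan=[[[0.001, 0.02, 0, 0, 0, 0, -1], [0.002, 0.035, 0, 0, 0, 0, -1], [0.002, 0.028, 0, 0, 0, 0, -1], [0, 0, 0.02, 0, 0, 0, -1], [0, 0, 0.035, 0, 0, 0, -1], [0, 0, 0.035, 0, 0, 0, -1], [0, 0, 0.03, 0, 0, 0, -1], [0, 0, 0.015, 0, 0, 0, -1], [0, 0, 0, 0, 0, 0, -1], [0, 0, 0, 0, 0, 0, -1], [0, 0, 0, 0, 0, 0, -1]]])

```text
clock: 11.6
position: [0.5159, -0.4286, 0.1078]
tool_rot: [0.908, 0.42, 0.001, 0.001]
force: [-0.4, -0.8, 0.6]
width: 0.0001
gripper_force: 0.0
```

```bash
python3 to.py .514 -.429 .1; python3 -c "
from h import *
c=camera('wrist'); cv2.imwrite('pics/wrist5.png',c['frame'][:,:,::-1]);pickle.dump(c,open('wrist.pkl','wb'))"
```

```text
t 11.6 p [ 0.5159 -0.4286  0.1078] q [-0.693  0.542  0.14   1.167  0.     1.582] w 8.930349577121162e-05 F [-0.4 -0.8  0.6]
tool z [ 0.002 -0.001 -1.   ] shift in tool axes [-0.0015 -0.0012  0.0078] yaw turn deg 0.1
grasp [ 0.5159 -0.4286  0.1265] r,th [  0.671 -39.719]
```

View pics/wrist5.png

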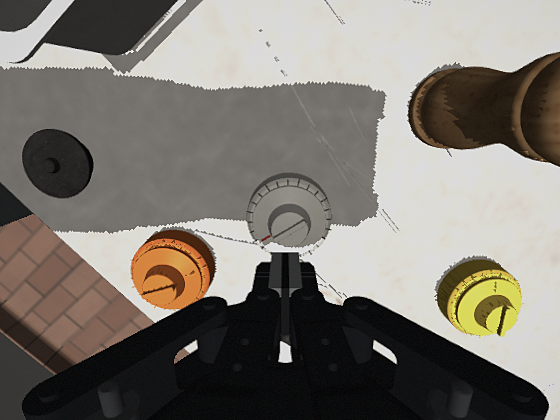

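The fingertips stand over the white timer, with its knob at (290,225). I'll check the offset, dwell a full second and hand in.

Emit:
carry_out(plan=[[[0, 0, 0.007, 0, 0, 0, -1], [0, 0, 0, 0, 0, 0, -1], [0, 0, 0, 0, 0, 0, -1], [0, 0, 0, 0, 0, 0, -1], [0, 0, 0, 0, 0, 0, -1], [0, 0, 0, 0, 0, 0, -1], [0, 0, 0, 0, 0, 0, -1], [0, 0, 0, 0, 0, 0, -1], [0, 0, 0, 0, 0, 0, -1], [0, 0, 0, 0, 0, 0, -1], [0, 0, 0, 0, 0, 0, -1], [0, 0, 0, 0, 0, 0, -1]]])

```text
clock: 12.85
position: [0.5148, -0.4286, 0.0992]
tool_rot: [0.908, 0.419, -0.0, -0.0]
force: [-0.6, 0.0, 0.0]
width: -0.0001
gripper_force: 0.0
```

```bash
python3 to.py .514 -.429 .1; python3 -c "
from h import *
c=camera('wrist'); o=get_obs()
import numpy as np
c=pickle.load(open('wrist.pkl','rb')); p=wpix(c,290,225,.05); print(p, p-o['position'])
if np.hypot(*(p-o['position'])[:2])<.015: print(hand_in())"
```

```text
t 12.85 p [ 0.5148 -0.4286  0.0992] q [-0.694  0.548  0.127  1.15   0.     1.582] w -8.170898647396378e-05 F [-0.6  0.   0. ]
tool z [-0.  0. -1.] shift in tool axes [-0.0008 -0.0003 -0.0008] yaw turn deg 0.1
grasp [ 0.5148 -0.4286  0.1179] r,th [  0.67  -39.782]
[ 0.52089187 -0.42661506  0.05      ] [ 0.00612876  0.00195203 -0.04924692]
the job is handed in; nothing more can be done
None
```

I pointed at the dial, then the deep open container, then the white timer, for over a second each with no contact noticed, and handed the job in while still pointing at the timer; the hand-in gave no verdict.

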